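# Get the pressing weight out from behind the glue containers

## Task

The pressing weight lies at the back of the plywood tray, behind the jar, the glue bottle and the square tin. Stand all three containers out of the way on the cardboard sheet, then lay the weight flat on the three white discs of the glued blocks, centred on them and lengthwise along their row. Only then put each container back upright in the tray on the very spot where it stood; do not tip a container over, and leave the two finished blocks that stand on the gluing board alone.

Things in the scene. Friction and masses are not known exactly. Their poses are not given: they have to be found in the camera images.
- jar: Loose amber glass jar with a flat green screw lid. Body 52 mm in diameter, straight up to 66 mm; lid 48 mm in diameter, 77 to 93 mm high; 0.25 kg. Origin: centre of its underside. Jar, bottle and tin stand in one row in any order, 62 to 74 mm apart (9 to 24 mm free between): grip each across the row, high up. Each returns to its own starting spot.
- bottle: Loose white plastic glue bottle with a paper band, a sloping shoulder and a thin grey nozzle. Body 50 mm in diameter and straight up to 88 mm, top of the nozzle at 118 mm: grip it 70 to 78 mm up, to keep the gripper's body off the nozzle; about 0.2 kg. Origin: centre of its underside; z up.
- tin: Loose rectangular bare metal tin with a small round black cap. 36 mm along its x, 50 mm along its y, flat top at 96 mm, cap (22 mm in diameter, 10 mm towards +y) up to 106 mm; about 0.25 kg. Starts with its x within 6 degrees of the tray's x, so its 36 mm width is gripped across the row. Origin: centre of its underside; z up.
- weight: Loose dark steel bar, 34 mm along its x, 120 mm along its y, 25 mm high, about 0.8 kg. Lies flat in the tray close behind the containers (7 mm or more free between), its length along the row; there is no room for a finger in front of it until they are gone. Origin: centre of its underside; z up.
- tray: Fixed plywood tray, open at the front. Origin under its floor; x to the back, y along the row. Floor 178 x 264 mm, top at 10 mm. Side walls 40 mm high, inner faces at y = +-124 mm; back wall 60 mm high, inner face at x = 82 mm. Containers start near x = -52, y = -68, 0, 68 mm; the weight near x = 12, y = 0. A tub 30 mm wide, 22 mm high stands near x = 48, y = 104 mm.
- mat: Fixed plain cardboard sheet lying on the bench to one side of the tray (left or right), 200 x 200 mm, 4 mm thick: the place to stand the containers meanwhile, each with its centre well on the sheet. Origin: centre of its underside, x and y along its edges; top at z = 4 mm.
- jig: Fixed gluing board, 200 x 200 x 10 mm, on the tray's other side. Three blocks lie in a row between two strips 24 mm high, block faces at 34 mm, a white disc 26 mm in diameter on each. Origin: under the board below the middle disc, axes along the edges. Discs at x = 0, y = -42, 0, 42 mm, tops at z = 37 mm. The weight's y goes along this y, either way round. A knife lies near x = -75 mm.
- block_a: Loose finished wooden block, 24 x 36 x 75 mm, standing on the gluing board near its x = +82 mm edge, y about -48 mm, white disc low on its far face. Leave it standing where it is. Origin: centre of its underside; z up.
- block_b: The other finished block, the same, at y about +48 mm. Leave it standing where it is. Origin: centre of its underside; z up.
There are look-alikes about, which are no part of the job. Leave any purple look-alike of the tin alone.

How it is judged:
On the way, in this order (a step that is already met when the one before it is completed fails the run):
1. the jar, the bottle and the tin all stand on the cardboard sheet together (x of jar in the frame of mat between -0.1 and 0.1 m and y of jar in the frame of mat between -0.1 and 0.1 m and z of each of jar, bottle, tin in the frame of mat below 0.012 m and angle between each of jar, bottle, tin's own z axis and vertical below 0.15 rad and linear speed of each of jar, bottle, tin below 0.05 m/s and x of bottle in the frame of mat between -0.1 and 0.1 m and y of bottle in the frame of mat between -0.1 and 0.1 m and x of tin in the frame of mat between -0.1 and 0.1 m and y of tin in the frame of mat between -0.1 and 0.1 m), for 0.2 s.
2. the weight lies flat along the three discs while the containers still stand on the cardboard sheet (all of step 1 and horizontal distance between weight and jig below 0.012 m and angle between the y axis of weight and the y axis of jig, either way round below 0.17 rad and z of weight in the frame of jig between 0.032 and 0.041 m and angle between weight's own z axis and vertical below 0.08 rad and linear speed of weight below 0.02 m/s), for 0.2 s.
At the end, for the whole second after the job is handed in: The weight rests flat on the three discs, its centre within 12 mm of the middle disc's and its length within 0.17 rad of the row; the jar, the bottle and the tin each stand upright within 15 mm of where they stood at the start; all is released and at rest (horizontal distance between weight and jig below 0.012 m and angle between the y axis of weight and the y axis of jig, either way round below 0.17 rad and z of weight in the frame of jig between 0.032 and 0.041 m and angle between weight's own z axis and vertical below 0.08 rad and linear speed of each of weight, jar, bottle, tin below 0.02 m/s and distance of each of jar, bottle, tin from where it was at the start of the episode below 0.015 m and angle between each of jar, bottle, tin's own z axis and vertical below 0.1 rad); the robot touches nothing.
It fails at once if a container is tipped over (angle between any of jar, bottle, tin's own z axis and vertical above 0.6 rad).
It fails at once if a finished block is displaced by more than 15 mm or knocked over (distance of any of block_a, block_b from where it was at the start of the episode above 0.015 m or angle between any of block_a, block_b's own z axis and vertical above 0.5 rad).
It also fails if it takes over 141 s, if anything falls off the work surface, if the arm or the gripper's body presses on something with over 40 N, if the wrist force passes 120 N, or if a joint passes its speed limit or range.

## Robot

A 6-joint arm with a two-finger parallel gripper is mounted at the origin on the work surface. World frame = base frame: x ahead of the robot, y to its left, z up, the work surface at z = 0. Lengths are in m, angles in rad, forces in N, time in s.
With the tool pointing down it reaches from about 0.2 to 0.875 m from the base axis. Payload 3.4 kg.
Tool frame: the origin (TCP) lies between the finger pads; the fingertips stand bot.nose_length ahead of it and the grasp point (between the pads) lies 3 mm ahead of it (bot.nose_length is the distance from the TCP to the fingertips, in m); z points along the fingers, y is the line along which they close (so a half turn about z gives the same grasp; the last joint's range is limited). The gripper opens to 94 mm and grips with 3 to 60 N. Pads are 16 mm wide; open, the fingers measure 119 mm over their backs; the gripper's body (75 mm by 177 mm) begins 78 mm behind the grasp point.
Start: joints at [-1.392, 0.276, 1.505, -0, 1.361, -0.121], TCP at [0.17, -0.549, 0.227] pointing down, gripper open.
Joint ranges: [-2.89, 2.89], [-0.75, 2.08], [0.22, 2.7], [-1.18, 4.32], [0.11, 2.71], [-2.7, 2.7]. Speed limits (rad/s): [2.57, 2.57, 3.14, 3.14, 3.14, 3.14].

## Interface

Orientations are given as a 3x3 rotation matrix whose columns are the frame's x, y, z axes.
In Python, from workcell import bot, imaging, readout gives the robot as it stands. The module is installed in compiled form; this text tells all that it offers. Calls block until the motion is done:
- bot.movep(position, orientation): joint-space move of the TCP to a pose.
- bot.move_l(position, rot=None, vel=0.15, guard=None): straight line of the TCP; rot=None keeps the orientation; vel is the mean speed in m/s. With guard (N) it stops when the force on the tool has changed by that much, and returns True; else False.
- bot.movej(angles): joint-space move.
- bot.command_gripper(opening, newtons=None): finger opening in m; newtons is the grip in N (None keeps the last); returns when the fingers have stopped.
- bot.hold(seconds).
- bot.inverse_kinematics(position, orientation): joint angles nearest the present ones, or None.
- imaging.snapshot(name): name is "scene" or "top" or "wrist"; returns the picture (420x560x3 uint8, red, green, blue); there is no depth.
- imaging.camera_params(name): a dict with "K" (3x3 intrinsics, pixels), "rvec" (rotation vector, rad) and "tvec" (3), from world to camera coordinates, as OpenCV has them. Camera axes: x right, y down, z forward; pixel columns grow to the right and rows downward; lengths in m; the calibration is good to about 2 mm. The wrist camera is an equidistant fisheye: a pixel r from the principal point sees the ray r / f radians off the axis. A picture is of the moment at which its call begins: read the wrist's pose just before it. camera_params takes no time and is no camera call; for the wrist camera it gives the pose at the moment of the call.
A pose or a line that the arm cannot do raises bot.PlanningError and nothing moves.
- bot.finish_job(): hands the job in; it is judged then, once.
Readings, each from a call of its own:
- readout.get_clock(): time.
- readout.get_joints(): joint angles.
- readout.get_dq(): joint speeds.
- readout.get_tau(): joint torques, N m.
- readout.get_tcp_pos(): TCP position.
- readout.get_tcp_rot(): TCP orientation.
- readout.get_wrist_force(): force on the tool from outside, world axes, zero at the start.
- readout.get_ft_torque(): the same for the moment, N m.
- readout.get_opening(): finger opening in m.
- readout.get_finger_force(): force on a finger pad.
Only numpy, scipy, OpenCV 4.12 (cv2) and the standard library are available. Lean on these libraries where they do the work, as an engineer would, in place of code of your own. Each camera call takes 0.05 s, during which the arm holds its last target. There are 200 camera calls.

## Working session

There is one attempt and no reset: what is moved stays moved. The work goes in short steps, each a Python script; the robot and the scene stay as the last script left them, time stands still between calls to the robot, and variables do not carry over. Pictures are saved under pics/ and viewed, at most 14 in all, crops included, and the job is handed in when it is done.

```bash
mkdir -p pics; python3 - <<'E'
from workcell import bot, imaging, readout
import cv2
for n in ("scene","top","wrist"):
    p=imaging.camera_params(n); im=imaging.snapshot(n)
    cv2.imwrite(f"pics/{n}0.png",im[:,:,::-1]); print(n,p)
print(bot.nose_length,readout.get_clock(),readout.get_tcp_rot())
E
```

```text
scene {'K': array([[390.38476689,   0.        , 283.79825949],
       [  0.        , 390.38476689, 206.95871785],
       [  0.        ,   0.        ,   1.        ]]), 'rvec': array([ 0.70560498,  2.67596472, -1.06255178]), 'tvec': array([ 0.46900347, -0.15021104,  1.04785023])}
top {'K': array([[428.82315142,   0.        , 278.59717302],
       [  0.        , 428.82315142, 205.40238199],
       [  0.        ,   0.        ,   1.        ]]), 'rvec': array([ 2.12562534, -2.17879531,  0.0996645 ]), 'tvec': array([0.04106573, 0.54159505, 0.9148725 ])}
wrist {'K': array([[325.1922621 ,   0.        , 279.44761902],
       [  0.        , 325.1922621 , 209.92740989],
       [  0.        ,   0.        ,   1.        ]]), 'rvec': array([-2.36109558,  1.74044303,  0.22164395]), 'tvec': array([-0.57288783, -0.02676067,  0.39028131])}
0.022 0.15 [[ 9.55394444e-01  2.95332704e-01 -2.25854415e-04]
 [ 2.95332747e-01 -9.55393608e-01  1.27363735e-03]
 [ 1.60366897e-04 -1.28352825e-03 -9.99999163e-01]]
```

View pics/top0.png

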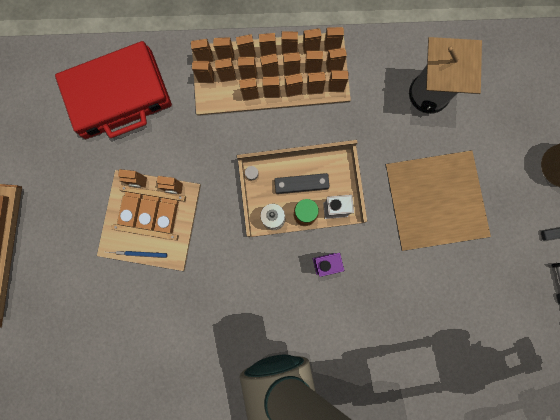

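View pics/scene0.png

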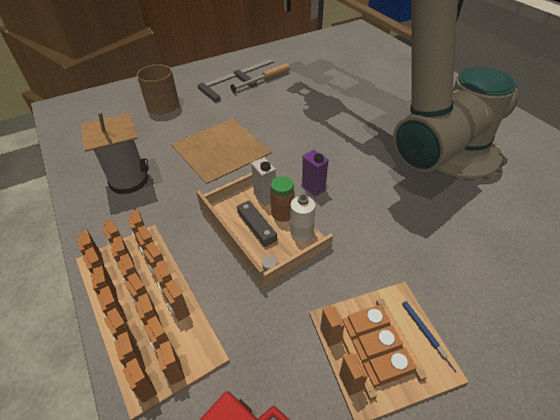

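The top view shows the bottle at (272,215), the jar at (306,211), the weight at (302,184), the jig at (150,220) and the mat at (438,200). There are two tin-like things: a silver one in the row at (340,205) and a purple one in front of the tray at (329,264). The silver one fits the description: it is bare metal and stands in the row. The brown board on the pot at (455,65) is not the mat.

```bash
cat > h.py <<'E'
from workcell import bot, imaging, readout
import numpy as np, cv2
def rays(name,p,uv):
    uv=np.array(uv,float).reshape(-1,1,2); K=p["K"]
    n=(cv2.fisheye.undistortPoints(uv,K,np.zeros(4)) if name=="wrist" else cv2.undistortPoints(uv,K,None)).reshape(-1,2)
    R=cv2.Rodrigues(p["rvec"])[0]; C=-R.T@np.ravel(p["tvec"])
    d=np.c_[n,np.ones(len(n))]@R
    return C,d/np.linalg.norm(d,axis=1)[:,None]
def plane(name,p,uv,z):
    C,d=rays(name,p,uv); return C+d*((z-C[2])/d[:,2])[:,None]
def tri(obs):
    "obs: list of (C,d) -> point, residual"
    A=[np.eye(3)-np.outer(d,d) for C,d in obs]; b=[a@C for a,(C,d) in zip(A,obs)]
    x=np.linalg.solve(sum(A),sum(b)); return x,max(np.linalg.norm(a@x-v) for a,v in zip(A,b))
def down(yaw):
    "tool down, y axis (closing line) at angle yaw"
    y=np.array([np.cos(yaw),np.sin(yaw),0]); z=np.array([0,0,-1.]); return np.c_[np.cross(y,z),y,z]
E
python3 - <<'E'
from h import *
p=imaging.camera_params("top")
for n,uv,z in [("tray cor FL",(248,236),.04),("FR",(364,221),.04),("BR",(357,144),.06),("BL",(239,157),.06),("bottle",(272,215),.118),("jar",(306,211),.093),("tin",(340,205),.106),("purple",(329,264),.1),("weight",(302,184),.035),("disc1",(126,215),.037),("disc2",(145,218),.037),("disc3",(164,222),.037),("matTL",(387,166),0),("TR",(479,151),0),("BR",(490,237),0),("BL",(402,250),0),("blkA",(168,183),.07),("blkB",(131,176),.07)]:
    print(n,plane("top",p,uv,z)[0].round(3))
w=imaging.camera_params("wrist");C,d=rays("wrist",w,[(279.4,209.9)]);R=readout.get_tcp_rot()
print("cam in tcp",R.T@(C-readout.get_tcp_pos()),"axis",R.T@d[0])
im=cv2.imread("pics/top0.png")[190:285,255:375]; cv2.imwrite("pics/crop_tin.png",cv2.resize(im,None,fx=6,fy=6,interpolation=cv2.INTER_CUBIC))
E
```

```text
tray cor FL [0.476 0.096 0.04 ]
FR [ 0.503 -0.157  0.04 ]
BR [ 0.669 -0.146  0.06 ]
BL [0.647 0.111 0.06 ]
bottle [0.514 0.04  0.118]
jar [ 0.522 -0.03   0.093]
tin [ 0.531 -0.098  0.106]
purple [ 0.413 -0.072  0.1  ]
weight [ 0.588 -0.025  0.035]
disc1 [0.529 0.365 0.037]
disc2 [0.522 0.322 0.037]
disc3 [0.512 0.28  0.037]
matTL [ 0.63  -0.222  0.   ]
TR [ 0.659 -0.433  0.   ]
BR [ 0.463 -0.443  0.   ]
BL [ 0.438 -0.246 -0.   ]
blkA [0.592 0.263 0.07 ]
blkB [0.61  0.343 0.07 ]
cam in tcp [ 0.07089472 -0.00107551 -0.15672229] axis [-2.47828051e-01 -7.40329883e-04  9.68803751e-01]
```

View pics/crop_tin.png

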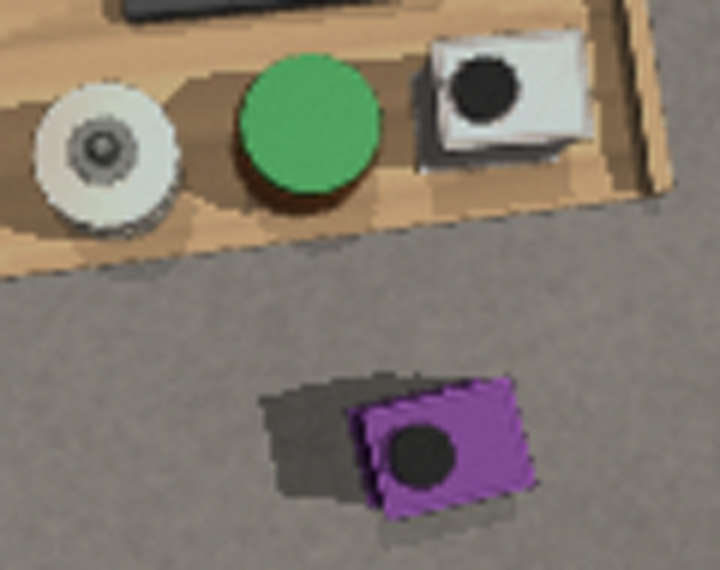

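The crop confirms it: the bare-metal tin at crop (490,90) is the target, and the purple one at (430,450) stays alone. Next I take wrist views from two places each over the tray and the jig.

```bash
python3 - <<'E'
from h import *
import pickle
S={}
y=np.radians(6)
for k,pos,yaw in [("m1",(.52,-.38,.32),y),("t1",(.54,-.11,.32),y),("t2",(.54,0.0,.32),y),("j1",(.52,.25,.32),np.radians(-11)),("j2",(.52,.36,.32),np.radians(-11))]:
    bot.movep(pos,down(yaw)); p=imaging.camera_params("wrist"); im=imaging.snapshot("wrist")
    S[k]=(p,im); print(k,readout.get_clock(),readout.get_joints().round(2)); 
pickle.dump(S,open("S.pkl","wb"))
for a,b,n in (("t1","t2","T"),("j1","j2","J")):
    o=np.hstack([S[a][1],S[b][1]])[:,:,::-1]; cv2.imwrite(f"pics/{n}.png",cv2.resize(o,(800,300),interpolation=cv2.INTER_AREA))
E
```

```text
m1 1.6833 [-0.74  0.35  1.17 -0.    1.62 -0.84]
t1 2.7833 [-0.33  0.2   1.38 -0.    1.56 -0.43]
t2 3.35 [-0.13  0.19  1.4  -0.    1.55 -0.23]
j1 4.3833 [ 0.32  0.24  1.33 -0.    1.57  0.52]
j2 4.95 [ 0.49  0.33  1.2  -0.    1.61  0.69]
```

View pics/T.png

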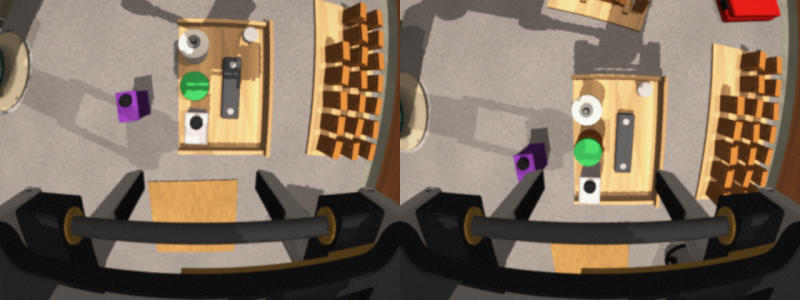

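View pics/J.png

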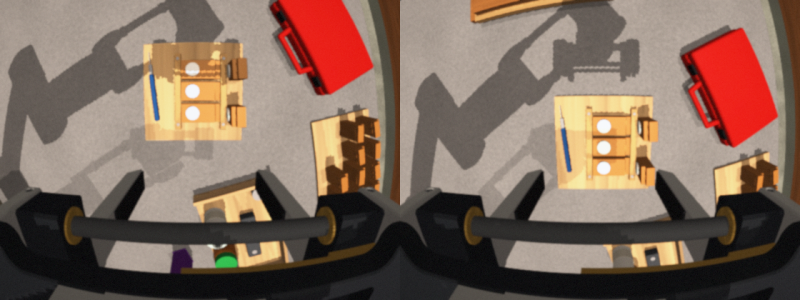

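The wrist views show the bottle, jar and tin in that order, at about (193,42), (194,86) and (196,125) in the left tray picture, with the weight at (231,88). The jig discs are at (193,70), (192,91) and (193,112). Next come masks and triangulation.

```bash
cat > seg.py <<'E'
from h import *
def blob(mask,c,r):
    "contour in window of half-size r about c: the largest"
    m=np.zeros_like(mask,np.uint8); x,y=c; s=np.s_[max(y-r,0):y+r,max(x-r,0):x+r]; m[s]=mask[s]
    cs=cv2.findContours(m,cv2.RETR_EXTERNAL,cv2.CHAIN_APPROX_NONE)[0]
    return max(cs,key=cv2.contourArea)
def cen(c): M=cv2.moments(c); return (M["m10"]/M["m00"],M["m01"]/M["m00"])
def masks(im):
    h,s,v=[a.astype(int) for a in cv2.split(cv2.cvtColor(im,cv2.COLOR_RGB2HSV))]
    return dict(green=(abs(h-65)<15)&(s>110)&(v>60),white=(s<50)&(v>150),dark=(v<75)&(s<110),grey=(v<125)&(s<80))
E
python3 - <<'E'
from seg import *
import pickle
S=pickle.load(open("S.pkl","rb"))
S["top"]=(imaging.camera_params("top"),cv2.imread("pics/top0.png")[:,:,::-1].copy())
loc={"lid":("green",30,dict(t1=(272,118),t2=(262,214),top=(306,211))),
 "nozzle":("grey",12,dict(t1=(270,58),t2=(262,153),top=(272,215))),
 "cap":("dark",13,dict(t1=(275,171),t2=(266,260),top=(336,204))),
 "tintop":("white",25,dict(t1=(275,178),t2=(266,263),top=(340,205))),
 "weight":("dark",50,dict(t1=(325,122),t2=(315,200),top=(302,184))),
 "d1":("white",13,dict(j1=(270,97),j2=(285,178),top=(126,215))),
 "d2":("white",13,dict(j1=(270,128),j2=(285,206),top=(145,218))),
 "d3":("white",13,dict(j1=(270,157),j2=(285,235),top=(164,222)))}
vis={k:v[1][:,:,::-1].copy() for k,v in S.items()}
for n,(m,r,L) in loc.items():
    o=[]
    for k,c in L.items():
        p,im=S[k]; ct=blob(masks(im)[m],c,r); cv2.drawContours(vis[k],[ct],-1,(255,0,255),1)
        nm="top" if k=="top" else "wrist"; uv=cen(ct); C,d=rays(nm,p,[uv]); o.append((C,d[0]))
        z={"lid":.103,"nozzle":.128,"cap":.116,"tintop":.106,"weight":.035}.get(n,.037)
        print(n,k,np.round(uv,1),cv2.contourArea(ct),plane(nm,p,[uv],z)[0].round(4),end=" ")
        if n in("tintop","weight"):
            P=plane(nm,p,ct.reshape(-1,2),z)[:,:2]; (cx,cy),(w,h),a=cv2.minAreaRect((P*1000).astype(np.float32)); print("rect",round(cx,1),round(cy,1),round(w,1),round(h,1),round(a,1),end="")
        print()
    print("   TRI wrist",*[np.round(q,4) for q in tri(o[:2])]," all",*[np.round(q,4) for q in tri(o)])
v=np.vstack([np.hstack([vis["t1"][20:320,200:400],vis["t2"][60:360,180:380]]) ,]); w=np.hstack([vis["j1"][50:350,180:360]])
cv2.imwrite("pics/ov.png",cv2.resize(np.hstack([v,w]),(800,414),interpolation=cv2.INTER_CUBIC))
# mat corners
p,im=S["m1"]; cv2.imwrite("pics/m1.png",im[:,:,::-1])
E
```

```text
lid t1 [272.1 120.1] 1205.0 [ 0.5224 -0.0304  0.103 ] 
lid t2 [262.9 212.3] 1162.5 [ 0.5224 -0.0285  0.103 ] 
lid top [306.1 210.4] 381.5 [ 0.5225 -0.0295  0.103 ] 
   TRI wrist [ 0.5222 -0.0302  0.0965] 0.0  all [ 0.5225 -0.0299  0.0984] 0.0005
nozzle t1 [272.2  57.1] 178.0 [0.5159 0.0374 0.128 ] 
nozzle t2 [261.3 153.7] 34.5 [0.5152 0.0426 0.128 ] 
nozzle top [271.1 214.4] 50.0 [0.5138 0.041  0.128 ] 
   TRI wrist [0.5148 0.0412 0.1111] 0.0004  all [0.515  0.0413 0.1118] 0.0005
cap t1 [274.4 171.5] 200.0 [ 0.531  -0.0875  0.116 ] 
cap t2 [265.2 261.3] 178.0 [ 0.531  -0.0855  0.116 ] 
cap top [335.3 204.4] 72.5 [ 0.5318 -0.0875  0.116 ] 
   TRI wrist [ 0.531  -0.0883  0.1097] 0.0  all [ 0.5314 -0.0879  0.1116] 0.0009
tintop t1 [274.  179.1] 1319.5 [ 0.5314 -0.0976  0.106 ] rect 531.7 -98.0 36.7 52.2 3.4
tintop t2 [265.2 266.5] 1052.5 [ 0.5316 -0.0969  0.106 ] rect 531.4 -98.6 37.3 54.0 3.7
tintop top [342.4 204.3] 278.0 [ 0.5327 -0.1031  0.106 ] rect 532.9 -98.2 36.9 50.6 3.3
   TRI wrist [ 0.5315 -0.098   0.1037] 0.0001  all [ 0.5323 -0.1016  0.0966] 0.0031
weight t1 [322.7  98.7] 
[... 300 characters left out ...]
  0.2686] 0.0291
d1 j1 [268.8  96.6] 235.0 [0.5277 0.3649 0.037 ] 
d1 j2 [285.  176.1] 264.0 [0.528  0.3656 0.037 ] 
d1 top [125.7 215.1] 89.5 [0.5291 0.3654 0.037 ] 
   TRI wrist [0.5278 0.3652 0.0341] 0.0001  all [0.5282 0.3652 0.0373] 0.0008
d2 j1 [268.9 127.2] 275.0 [0.5198 0.3241 0.037 ] 
d2 j2 [284.9 206.1] 246.5 [0.52   0.3242 0.037 ] 
d2 top [144.2 218.3] 91.5 [0.5209 0.3242 0.037 ] 
   TRI wrist [0.5199 0.3241 0.0366] 0.0001  all [0.5202 0.3242 0.0374] 0.0007
d3 j1 [269.1 158.2] 272.0 [0.5118 0.2829 0.037 ] 
d3 j2 [284.8 234.6] 242.0 [0.512  0.2831 0.037 ] 
d3 top [162.8 221.4] 92.0 [0.5131 0.2827 0.037 ] 
   TRI wrist [0.5118 0.2828 0.0361] 0.0001  all [0.5123 0.2829 0.0369] 0.0008
```

View pics/ov.png

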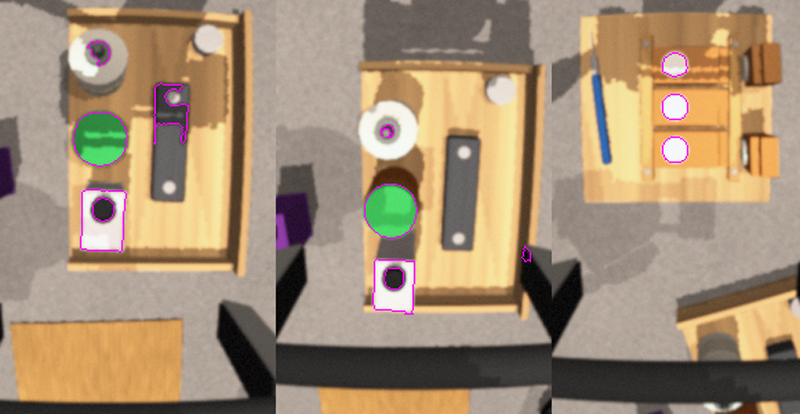

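View pics/m1.png

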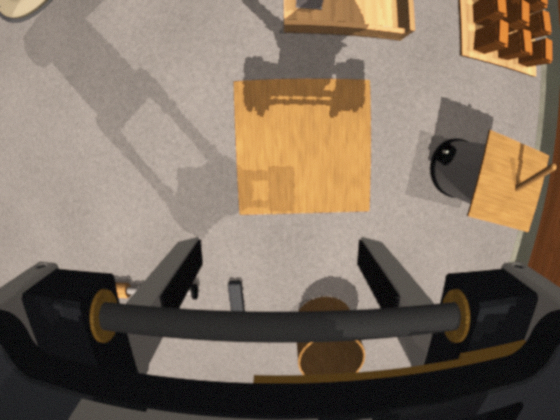

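```bash
cat >> h.py <<'E'
def tcp(xy,z): return np.array([xy[0],xy[1],z])
def pick(xy,gz,yaw,F,open_=.094,up=.27):
    bot.movep(tcp(xy,up),down(yaw)); bot.command_gripper(open_)
    bot.move_l(tcp(xy,gz+.05),vel=.25); hit=bot.move_l(tcp(xy,gz),vel=.08,guard=8)
    bot.command_gripper(0.0,F); o=readout.get_opening(); f=readout.get_finger_force(); t=readout.get_tcp_pos()
    bot.move_l(tcp(xy,up),vel=.2); print("pick hit",hit,"open",round(o,4),"F",np.round(f,1),t.round(4),"after lift",round(readout.get_opening(),4),readout.get_clock()); return t[2]
def place(xy,z,yaw,open_=.094,up=.27):
    "z: expected TCP height at contact"
    bot.move_l(tcp(xy,up),rot=down(yaw),vel=.25); bot.move_l(tcp(xy,z+.012),vel=.2); bot.hold(.2)
    hit=bot.move_l(tcp(xy,z-.004),vel=.03,guard=3); t=readout.get_tcp_pos(); bot.hold(.1)
    bot.command_gripper(open_); bot.hold(.2); bot.move_l(tcp(t[:2],up),vel=.2); print("place hit",hit,t.round(4),"expected z",z,readout.get_clock()); return t
E
python3 - <<'E'
from h import *
import pickle
S=pickle.load(open("S.pkl","rb")); w=S["m1"][0]; p=imaging.camera_params("top")
a=rays("wrist",w,[(233,81),(371,80),(370,211),(239,214)])
P=plane("wrist",w,[(233,81),(371,80),(370,211),(239,214)],.004); print(P.round(3),P.mean(0))
t=[(402,250),(387,166),(479,151),(490,237)]; Q=plane("top",p,t,.004); print(Q.round(3),Q.mean(0))
b=rays("top",p,t)
for i in range(4): print(tri([(a[0],a[1][i]),(b[0],b[1][i])]))
for xy in [(.54,-.40),(.54,-.27),(.515,.0413),(.5222,-.03)]:
  for z in (.06,.09,.27): print(xy,z,bot.inverse_kinematics(tcp(xy,z),down(.08)).round(2))
E
```

```text
[[ 0.436 -0.245  0.004]
 [ 0.636 -0.219  0.004]
 [ 0.661 -0.416  0.004]
 [ 0.462 -0.441  0.004]] [ 0.54902272 -0.33019497  0.004     ]
[[ 0.438 -0.245  0.004]
 [ 0.63  -0.221  0.004]
 [ 0.658 -0.431  0.004]
 [ 0.463 -0.441  0.004]] [ 0.54724912 -0.33447128  0.004     ]
(array([ 0.43742604, -0.24465611,  0.00506113]), np.float64(0.001031912620922299))
(array([ 0.63103063, -0.21999415,  0.01136768]), np.float64(0.002885476099000588))
(array([ 0.64257894, -0.40201281,  0.0671974 ]), np.float64(0.0013059896628417266))
(array([ 0.46243982, -0.44138852,  0.00294011]), np.float64(0.00017098363773555372))
(0.54, -0.4) 0.06 [-0.74  0.54  1.51 -0.    1.09 -0.82]
(0.54, -0.4) 0.09 [-0.74  0.51  1.48 -0.    1.15 -0.82]
(0.54, -0.4) 0.27 [-0.74  0.41  1.2  -0.    1.53 -0.82]
(0.54, -0.27) 0.06 [-0.58  0.45  1.68 -0.    1.01 -0.66]
(0.54, -0.27) 0.09 [-0.58  0.42  1.64 -0.    1.08 -0.66]
(0.54, -0.27) 0.27 [-0.58  0.3   1.37 -0.    1.48 -0.66]
(0.515, 0.0413) 0.06 [-0.05  0.34  1.87 -0.    0.93 -0.13]
(0.515, 0.0413) 0.09 [-0.05  0.31  1.84 -0.    1.   -0.13]
(0.515, 0.0413) 0.27 [-0.05  0.17  1.55 -0.    1.43 -0.13]
(0.5222, -0.03) 0.06 [-0.19  0.35  1.86 -0.    0.93 -0.27]
(0.5222, -0.03) 0.09 [-0.19  0.32  1.82 -0.    1.   -0.27]
(0.5222, -0.03) 0.27 [-0.19  0.18  1.54 -0.    1.43 -0.27]
```

Three mat corners agree between the views and give z of about 0.003 to 0.011 m. The wrist corners form a 200 mm square centred at (.549,-.330). The fourth top-view corner is a misread pixel, so I drop it. Now I move the tin and check.

```bash
cat > cfg.py <<'E'
import numpy as np
# name: spot xy, grip height above base, yaw, mat slot
C=dict(tin=((.5316,-.0982),.084,np.radians(3.4),(.557,-.394)),
       jar=((.5223,-.0299),.087,np.radians(6),(.549,-.330)),
       bottle=((.5150,.0413),.074,np.radians(6),(.541,-.266)))
E
python3 - <<'E'
from h import *
from cfg import C
for n in ("tin","jar","bottle"):
    xy,g,yaw,s=C[n]; print(n)
    pick(xy,.010+g+.003,yaw,25)
    place(s,.004+g+.003,yaw)
bot.movep((.56,-.08,.30),down(np.radians(5)))
p=imaging.camera_params("wrist"); im=imaging.snapshot("wrist"); cv2.imwrite("pics/w1.png",im[:,:,::-1]); np.save("w1.npy",p,allow_pickle=True)
bot.movep((.56,-.01,.30),down(np.radians(5)))
p=imaging.camera_params("wrist"); im=imaging.snapshot("wrist"); cv2.imwrite("pics/w2.png",im[:,:,::-1]); np.save("w2.npy",p,allow_pickle=True)
E
```

```text
tin
pick hit False open 0.036 F 24.9 [ 0.5317 -0.0982  0.097 ] after lift 0.0357 10.2083
place hit True [ 0.5576 -0.394   0.0907] expected z 0.09100000000000001 15.5333
jar
pick hit False open 0.0494 F 23.8 [ 0.5226 -0.0299  0.1   ] after lift 0.0497 20.3167
place hit True [ 0.5499 -0.3297  0.0934] expected z 0.094 25.45
bottle
pick hit False open 0.0496 F 25.0 [0.5149 0.0413 0.087 ] after lift 0.0495 30.3417
place hit True [ 0.5407 -0.2661  0.0807] expected z 0.081 35.6333
```

View pics/w1.png

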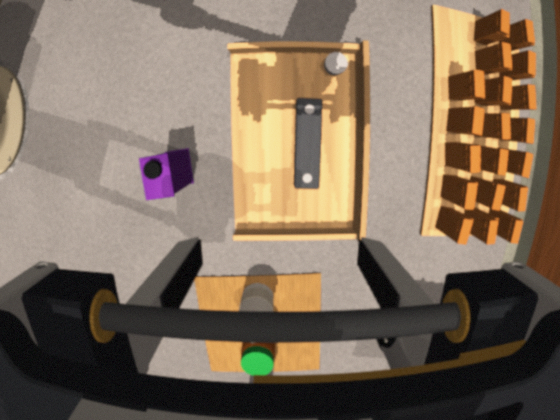

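The tray view shows the bar alone at (308,143), from (297,98) to (320,188). The containers stand on the mat, with the lid at (257,362). Next I measure the bar from both views.

```bash
python3 - <<'E'
from seg import *
o=[];R=[]
for k in ("w1","w2"):
    p=np.load(k+".npy",allow_pickle=True).item(); im=cv2.imread(f"pics/{k}.png")[:,:,::-1].copy()
    h,s,v=[a.astype(int) for a in cv2.split(cv2.cvtColor(im,cv2.COLOR_RGB2HSV))]
    m=((v<120)&(s<85)).astype(np.uint8); m=cv2.morphologyEx(m,cv2.MORPH_OPEN,np.ones((3,3)))
    c0=(308,143) if k=="w1" else (305,200)
    m2=np.zeros_like(m); sl=np.s_[c0[1]-65:c0[1]+65,c0[0]-28:c0[0]+28]; m2[sl]=m[sl]; m2=cv2.morphologyEx(m2,cv2.MORPH_CLOSE,np.ones((9,9)))
    ct=blob(m2,c0,66); P=plane("wrist",p,ct.reshape(-1,2),.035)[:,:2]
    print(k,cv2.minAreaRect((P*1000).astype(np.float32)),cv2.boundingRect(ct))
    C,d=rays("wrist",p,[cen(ct)]); o.append((C,d[0]))
print(tri(o))
E
```

```text
w1 ((589.8289794921875, -23.935813903808594), (32.24427032470703, 116.4164810180664), 3.923314332962036) (295, 98, 27, 90)
w2 ((589.5751342773438, -22.351886749267578), (31.29139518737793, 116.18971252441406), 3.7830095291137695) (289, 151, 27, 86)
(array([ 0.59085766, -0.02358239,  0.01775427]), np.float64(5.020746258120303e-05))
```

```bash
python3 - <<'E'
from h import *
pick((.5897,-.0235),.035,np.radians(3.85),50,open_=.07,up=.22)
place((.5202,.3241),.062,np.radians(-11),open_=.055,up=.22)
for k,y in (("v1",.25),("v2",.36)):
    bot.movep((.52,y,.30),down(np.radians(-11)))
    p=imaging.camera_params("wrist"); im=imaging.snapshot("wrist"); cv2.imwrite(f"pics/{k}.png",im[:,:,::-1]); np.save(k+".npy",p,allow_pickle=True)
s=imaging.snapshot("scene")[:,:,::-1]; a=cv2.imread("pics/v1.png")[20:250,150:430]
cv2.imwrite("pics/chk.png",np.hstack([cv2.resize(s,(400,300)),cv2.resize(a,(365,300))]))
E
```

```text
pick hit False open 0.0339 F 50.0 [ 0.591  -0.0235  0.0353] after lift 0.0335 41.1083
place hit True [0.5203 0.3242 0.062 ] expected z 0.062 45.9917
```

View pics/chk.png

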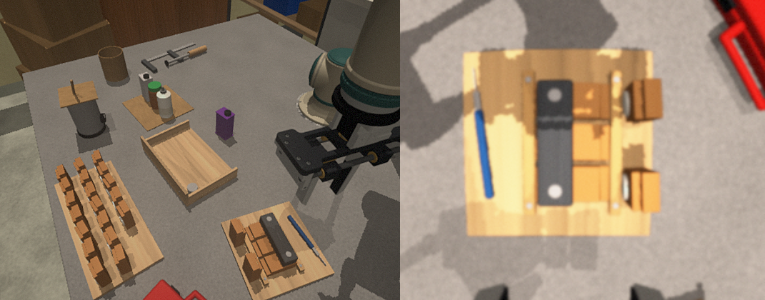

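The bar lies flat over the discs, at crop (555,143). The containers stand on the mat and both finished blocks are in place. I measure the bar's centre and then return the containers.

```bash
python3 - <<'E'
from seg import *
o=[]
for k in ("v1","v2"):
    p=np.load(k+".npy",allow_pickle=True).item(); im=cv2.imread(f"pics/{k}.png")[:,:,::-1].copy()
    R=cv2.Rodrigues(p["rvec"])[0]; q=cv2.fisheye.projectPoints(np.array([[[.5202,.3241,.062]]]),p["rvec"],np.array(p["tvec"],float).reshape(3,1),p["K"],np.zeros(4))[0].ravel().astype(int)
    h,s,v=[a.astype(int) for a in cv2.split(cv2.cvtColor(im,cv2.COLOR_RGB2HSV))]
    m=cv2.morphologyEx(((v<120)&(s<85)).astype(np.uint8),cv2.MORPH_OPEN,np.ones((3,3)))
    m2=np.zeros_like(m); sl=np.s_[q[1]-58:q[1]+58,q[0]-24:q[0]+24]; m2[sl]=m[sl]; m2=cv2.morphologyEx(m2,cv2.MORPH_CLOSE,np.ones((9,9)))
    ct=blob(m2,tuple(q),60); P=plane("wrist",p,ct.reshape(-1,2),.062)[:,:2]
    print(k,q,cv2.minAreaRect((P*1000).astype(np.float32))); C,d=rays("wrist",p,[cen(ct)]); o.append((C,d[0]))
print(tri(o))
E
```

```text
v1 [269 128] ((518.1346435546875, 323.9228210449219), (114.83731842041016, 31.380355834960938), 78.98400115966797)
v2 [287 216] ((519.2667846679688, 325.5577697753906), (116.15721130371094, 32.08470916748047), 78.94825744628906)
(array([0.51838007, 0.32409715, 0.02880463]), np.float64(0.0009928136165894457))
```

The bar's centre is within 2 mm and its angle within 0.1° of the row. Now I return the containers.

```bash
python3 - <<'E'
from h import *
from cfg import C
for n,s in (("bottle",(.5407,-.2661)),("jar",(.5499,-.3297)),("tin",(.5576,-.394))):
    xy,g,yaw,_=C[n]; print(n)
    pick(s,.004+g+.003,yaw,25)
    place(xy,.010+g+.003,yaw)
bot.movep((.54,-.11,.32),down(np.radians(6)))
p=imaging.camera_params("wrist"); im=imaging.snapshot("wrist"); np.save("e1.npy",p,allow_pickle=True); cv2.imwrite("pics/e1.png",im[:,:,::-1])
cv2.imwrite("pics/e_top.png",imaging.snapshot("top")[:,:,::-1])
from seg import *
ms=masks(im)
for n,m,c,r,z in (("lid","green",(272,118),30,.103),("nozzle","grey",(270,58),12,.128),("cap","dark",(275,171),13,.116),("tintop","white",(275,178),25,.106)):
    uv=cen(blob(ms[m],c,r)); print(n,np.round(uv,1),plane("wrist",p,[uv],z)[0].round(4))
E
```

```text
bottle
pick hit False open 0.0496 F 25.0 [ 0.5407 -0.2661  0.081 ] after lift 0.0497 53.5167
place hit True [0.5151 0.0414 0.0866] expected z 0.087 58.75
jar
pick hit False open 0.0493 F 25.0 [ 0.5494 -0.3298  0.0939] after lift 0.0497 63.5917
place hit True [ 0.5217 -0.0291  0.0994] expected z 0.09999999999999999 68.675
tin
pick hit False open 0.0359 F 25.0 [ 0.5576 -0.394   0.091 ] after lift 0.036 73.675
place hit True [ 0.5317 -0.0982  0.0967] expected z 0.097 78.9417
lid [270.5 119.4] [ 0.5205 -0.0286  0.103 ]
nozzle [272.3  58.3] [0.5161 0.0373 0.128 ]
cap [273.2 172.3] [ 0.5298 -0.0872  0.116 ]
tintop [272.9 180. ] [ 0.5303 -0.0976  0.106 ]
```

View pics/e1.png

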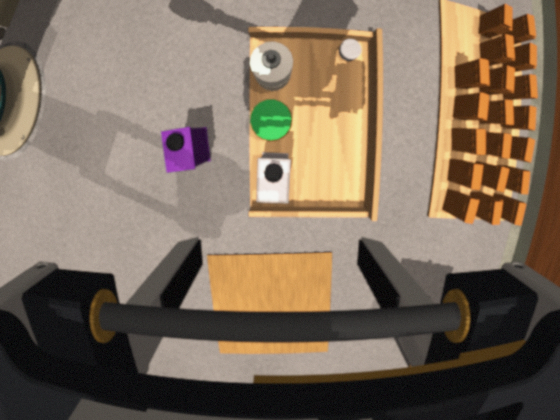

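View pics/e_top.png

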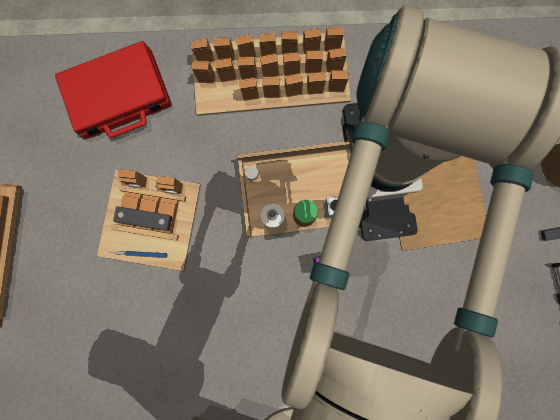

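The jar, bottle and tin stand upright within about 2 mm of their starting spots: lid (270,119), nozzle (272,58), tin (273,180). In the top view the bar is on the discs at (143,217) and both blocks are untouched. I hand in.

```bash
python3 - <<'E'
from h import *
bot.hold(.5); print(bot.finish_job(),readout.get_clock())
E
```

```text
the job is handed in; nothing more can be done
the job is handed in; nothing more can be done
```

The job is handed in, with no verdict shown: the weight lies flat on the three discs about 2 mm off centre, the jar, bottle and tin are back upright within about 2 mm of their spots, and the finished blocks were left alone.

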